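Set and lock the air regulator, then hold a cover plate flush on the sloped bonding stage

TASK

Set the bonding stage's air: turn the black regulator knob clockwise until its white pointer stands at the red mark, then slide the orange-tabbed brass fork lock all the way home over the knob's bar. Then pick up the green cover plate by its rib, tilt it to the slope of the stage's sprung aluminium face and press it gently, flat and flush inside the black outline, until the face has sunk about half of its 14 mm travel. Finish while still holding the plate pressed there by its rib (do not let go, and do not press the face with the gripper itself); leave the white plate and the other things on the bench alone.

Things in the scene. Friction and masses are not known exactly. Their poses are not given: they have to be found in the camera images.
- knob (a joint): angle (rad) of the regulator knob, a black bar 50 mm long, 11 mm thick and 32 mm tall on a low grey skirt, on top of the fixed blue regulator block (80 mm by 170 mm, 36 mm high). 0: its white pointer end points along the block's +x; grows clockwise seen from above; the red mark on the white dial is at 1.57 (pointer along the block's -y, away from the lock). Starts between 0.25 and 0.85, stops at 0 and 2.4, stays where it is left; turns with about 0.06 N m.
- knob_grip (a point): point on the knob's vertical axis, inside the bar, at the height to grip it: 76 mm above the bench, 4 mm below the bar's top (the bar spans 48 to 80 mm above the bench; keep fingertips above 55 mm to clear the lock's fork). Turns with the knob: x axis = towards the white pointer end, z up.
- lock (a joint): travel (m) of the slide lock towards the knob: 0 = drawn back (start), 0.035 = fully home, its brass fork (slot 18 mm wide) straddling the knob's bar. It slides along the block's -y; friction about 2 N; stays where left. Fork plate is 51.5 to 54.5 mm above the bench; drawn back, its tips are 42 mm from the knob's axis. The fork fits only when the bar is at the mark.
- lock_tab (a point): centre of gripping area of the lock's upright orange tab (12 mm thick along x, 26 mm long along y, standing from 54.5 to 86.5 mm above the bench); this point is 77.5 mm above the bench, 9 mm below the tab's top. Axes are those of the regulator block: sliding direction is -y. Drawn back, it lies 95 mm in +y from the knob's axis.
- face_centre (a point): centre of the top surface of the stage's flat aluminium face (110 mm along x, 90 mm along y, 10 mm thick), z axis = outward normal of the face. The face leans towards the robot (its low edge is the -x edge) by 0.2 to 0.45 rad about its y axis, a different slope each time; the slope is clamped stiff. A black outline (inside 85 mm by 65 mm, x by y) marks the plate's place at its centre. About 90 mm above the bench; moves with the face as it is pressed.
- stage_face (a joint): how far (m) the sprung face is pushed in along its normal: 0 = fully out (start), 0.014 = bottomed. A spring of 900 N/m with about 2.5 N preload, less the face's own weight of 2 N: roughly 1 N starts it, 4 N at 4 mm, 7 N at half travel (7 mm).
- green_plate_rib (a point): the green cover plate, loose, 55 to 90 g: a flat plate 80 mm (x) by 60 mm (y) and 5 mm thick with an upright rib on top, 36 mm long (x), 12 mm thick (y), from 5 to 41 mm above the plate's underside. This point is in the rib at the plate's centre, 27 mm above the underside and 14 mm below the rib's top; z axis = up out of the rib. Its length x goes along the face's x (either way round).
- green_plate_under (a point): centre of the green plate's flat underside (27 mm below green_plate_rib); same axes.
- white_plate_rib (a point): the same point on a white cover plate of the same shape, a bystander that may lie where the green one could.
- green_plate: the green plate's body, origin at the centre of its underside.
- stage: fixed foot of the bonding stage: steel base 150 mm by 144 mm, 12 mm thick, with two grey cheeks 84 mm high at y = +-62 mm; origin on the bench below the tilt axis, which runs along y, 75 mm up. z up.
- tape_roll: bystander: beige tape roll, 100 mm across, 45 mm high; origin at the centre of its underside.
- knife: bystander: yellow and black utility knife, 173 mm long, 19 mm high, lying along x.
- marker: bystander: orange marker, 135 mm long along its x, 14 mm thick.
- screwdriver: bystander: screwdriver lying along its x.
- screw_jar: bystander: clear jar with a blue lid, 64 mm across, 75 mm high.
Things that resemble listed ones, but are neither listed nor needed, are in the scene too. Of the things like the green_plate, leave any that is blue or pink; of the rest the larger one is meant.

How it is judged:
On the way, in this order (a step that is already met when the one before it is completed fails the run):
1. the knob's pointer is at the red mark, the lock still drawn back (value of joint knob between 1.44 and 1.7 rad and value of joint lock below 0.012 m), for 0.2 s.
2. the lock is home over the knob's bar, the knob still at the mark (value of joint knob between 1.44 and 1.7 rad and value of joint lock above 0.03 m), for 0.2 s.
3. the green plate is lifted off the bench in the fingers (height (world z) of green_plate_under above 0.04 m and contact force between the fingers and green_plate above 1 N), for 0.2 s.
At the end, for the whole second after the job is handed in: Still held, the green plate presses the sloped face: within 12 mm of its centre, flush within 3.4 deg (max 3 mm gap), square within 8 deg, at rest, over 2 N, face 3 to 11.5 mm in, gripper off the face. Knob within 0.13 rad of the mark (1.57), lock 30 mm or more of 35 mm home (all of step 2 and value of joint stage_face between 0.003 and 0.0115 m and distance between green_plate_under and face_centre below 0.012 m and angle between the z axis of green_plate_under and the z axis of face_centre, either way round below 0.06 rad and angle between the x axis of green_plate_under and the x axis of face_centre, either way round below 0.14 rad and z of green_plate_under in the frame of face_centre below 0.003 m and contact force between green_plate and stage_face above 2 N and contact force between the fingers and green_plate above 2 N and contact force between each of the arm, the fingers and stage_face below 0.5 N and linear speed of green_plate below 0.02 m/s); the arm keeps its last pose, push and grip.
It fails at once if the lock's fork is run against the knob's bar while the knob is well off the mark (value of joint lock above 0.018 m and not (value of joint knob between 1.37 and 1.77 rad)).
It fails at once if the plate is rammed into the face (over 30 N) (contact force between green_plate and stage_face above 30 N).
It fails at once if the white plate or another thing on the bench is shifted by more than 30 mm (distance of any of white_plate_rib, tape_roll, knife, marker, screwdriver, screw_jar from where it was at the start of the episode above 0.03 m).
It also fails if it takes over 58 s, if anything falls off the work surface, if the arm or the gripper's body presses on something with over 40 N, if the wrist force passes 120 N, or if a joint passes its speed limit or range.

ROBOT

A 6-joint arm with a two-finger parallel gripper is mounted at the origin on the work surface. World frame = base frame: x ahead of the robot, y to its left, z up, the work surface at z = 0. Lengths are in m, angles in rad, forces in N, time in s.
With the tool pointing down it reaches from about 0.275 to 0.725 m from the base axis. Payload 15.9 kg.
Tool frame: the origin (TCP) lies midway between the tips of the shut fingers; the grasp point (between the pads) lies 19 mm behind it; z points along the fingers, y is the line along which they close (so a half turn about z gives the same grasp; the last joint's range is limited). The gripper opens to 85 mm and grips with 20 to 120 N. Pads are 22 mm wide; open, the fingers measure 114 mm over their backs; the gripper's body (76 mm by 85 mm) begins 54 mm behind the grasp point. The pads swing forward as they close: fully open they stand 13 mm farther back than shut.
Start: joints at [-1.127, 0.213, -0.034, 1.323, 0, 1.571], TCP at [0.215, -0.452, 0.231] pointing down, gripper open.
Joint ranges: [-2.98, 2.98], [-0.74, 1.72], [-1.14, 1.35], [-2.1, 2.04], [-1.57, 1.44], [-3.14, 3.14]. Speed limits (rad/s): [1.89, 1.89, 2.39, 2.57, 3.14, 3.14].

INTERFACE

Orientations are given as [roll, pitch, yaw] about the fixed x, y, z axes, in that order (R = Rz(yaw) Ry(pitch) Rx(roll)).
In Python, from plant import bot gives the robot as it stands.
- The arm moves only by the tool step_arm, never from a script. Its argument "deltas" is one flat list of numbers, 7 for each row, row after row: the shift along the tool's x, y, z in cm, then the turn, a rotation vector about the tool's x, y, z in degrees, then the opening, from 0 (shut) to 1 (fully open). In form: [tx, ty, tz, rx, ry, rz, fingers, tx, ty, tz, rx, ry, rz, fingers, ...]. A call has 1 to 5 rows; each row shifts and turns the commanded pose from where the row before left it, along the tool's axes as they then stand; what a row does not reach is not made up. A row lasts 1/12 s, in which the tool goes at most 41.7 mm and 7.16 degrees, less where a joint would pass 70% of its speed; a pose out of reach is approached as far as the arm can. A call with a gripper value outside its range is refused whole. The fingers move at their own pace and stop on an object; "force" is the grip in N (left out, the last holds). Time passes only in rows, so rows that do not move let the fingers close. It gives the time, the measured TCP pose, the force, the opening and the grip force at its end, in the units of the state.
- bot.observe(): the state, without advancing time (a new reading comes with each control period).
- bot.camera(name): name is "scene" or "side" or "wrist"; returns the picture (480x640x3 uint8, red, green, blue); there is no depth.
- bot.calibration(name): a dict with "K" (3x3 intrinsics, pixels), "R" (3x3) and "t" (3): a world point X has camera coordinates R X + t. Camera axes: x right, y down, z forward; pixel columns grow to the right and rows downward; lengths in m; the calibration is good to about 2 mm. A picture is of the moment at which its call begins: read the wrist's pose just before it. calibration takes no time and is no camera call; for the wrist camera it gives the pose at the moment of the call.
- bot.job_done(): hands the job in; it is judged then, once.
The state is a dict: "time": time; "qpos": joint angles; "qvel": joint speeds; "effort": joint torques, N m; "eef_pos": TCP position; "eef_rot": TCP orientation; "wrist_force": force on the tool from outside, world axes, zero at the start; "moment": the same for the moment, N m; "opening": finger opening in m; "grip_force": force on a finger pad.
Only numpy, scipy, OpenCV 4.12 (cv2) and the standard library are available. Lean on these libraries where they do the work, as an engineer would, in place of code of your own. Each camera call takes 0.05 s, during which the arm holds its last target. There are 200 camera calls.

## Working session

There is one attempt and no reset: what is moved stays moved. The work goes in short steps, Python scripts to look and compute and a tool call to move; the robot and the scene stay as the last step left them, time stands still between calls to the robot, and variables do not carry over. Pictures are saved under pics/ and viewed, at most 10 in all, crops included, and the job is handed in when it is done.

Besides the shell and the picture viewer there is one more tool, called after "Emit:" in YAML: its name, and indented under it one key for each argument. step_arm: Moves the arm, as the interface text tells. Its arguments: {"type":"object","properties":{"deltas":{"type":"array"},"force":{"type":"number"}},"required":["deltas"]}

```bash
ls; mkdir -p pics
python3 - <<'E'
from plant import bot
import cv2,numpy as np,pickle
d={}
for n in ("scene","side"):
    im=bot.camera(n); cv2.imwrite(f"pics/{n}0.png",im[:,:,::-1]); c=bot.calibration(n)
    print(n,np.round(c["K"],1).tolist(),np.round(c["R"],3).tolist(),np.round(c["t"],3).tolist())
print(bot.observe())
E
```

```text
pics
scene [[441.8, 0.0, 317.5], [0.0, 441.8, 238.1], [0.0, 0.0, 1.0]] [[-0.554, 0.833, 0.003], [0.711, 0.475, -0.52], [-0.434, -0.285, -0.854]] [0.334, -0.316, 1.153]
side [[568.7, 0.0, 311.8], [0.0, 568.7, 249.1], [0.0, 0.0, 1.0]] [[-0.822, -0.569, -0.018], [-0.394, 0.592, -0.703], [0.41, -0.571, -0.711]] [0.414, 0.27, 1.123]
{'time': 0.1, 'qpos': array([-1.12699915e+00,  2.13325319e-01, -3.49656403e-02,  1.32349100e+00,
       -1.99455441e-05,  1.57076740e+00]), 'qvel': array([-1.89879203e-04,  1.02425871e-04,  1.02503327e-03, -3.32280913e-05,
       -6.96673828e-04,  6.60874723e-05]), 'effort': array([ 6.62479829e-05, -6.87242174e+01,  4.87810099e+01,  1.20933627e-02,
        3.29349902e-06,  1.02867662e-05]), 'eef_pos': array([ 0.21455511, -0.45130336,  0.23086865]), 'eef_rot': array([-3.14060702e+00,  1.99170232e-05,  4.43826125e-01]), 'wrist_force': array([-0.26114037,  0.47644001, -0.72612143]), 'moment': array([ 0.00040638, -0.01916452,  0.01459345]), 'grip_force': 0.0, 'opening': 0.08522387376427765}
```

View pics/scene0.png

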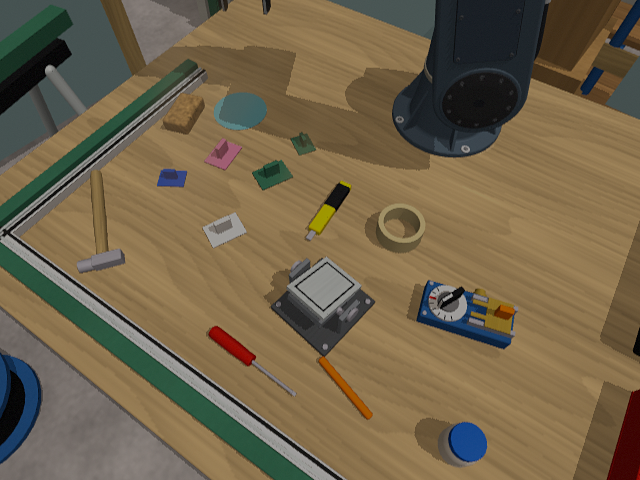

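View pics/side0.png

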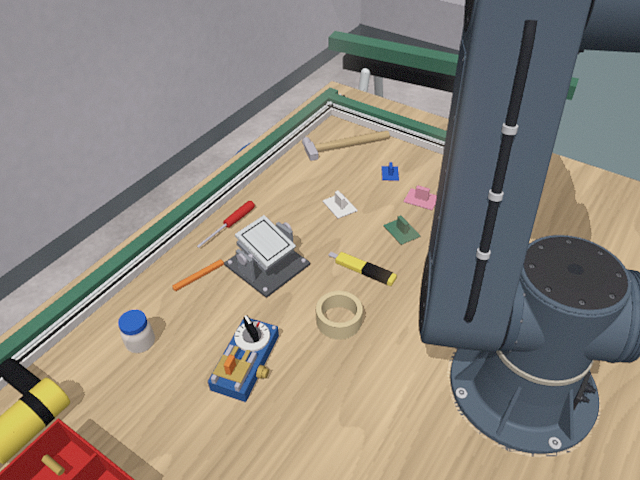

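The scene picture shows two greens: a larger one at (272,174) and a smaller one at (303,143). There are also blue (172,178), pink (223,153) and white (224,230) plates. The larger green at (272,174) fits, and I'll confirm it in a crop. The stage is at about (323,290), the regulator at (467,312) with its tab at (503,311). In the side view the stage is at (266,245), the regulator at (243,355) and the green plate at (402,229).

```bash
cat > h.py <<'E'
import numpy as np,cv2
from plant import bot
def ray(c,uv):
    uv=np.atleast_2d(uv).astype(float); d=np.c_[uv,np.ones(len(uv))]@np.linalg.inv(c["K"]).T@c["R"]
    return -c["R"].T@c["t"],d
def plane(c,uv,z):
    o,d=ray(c,uv); return o+d*((z-o[2])/d[:,2])[:,None]
def tri(c1,u1,c2,u2):
    P=[c["K"]@np.c_[c["R"],c["t"]] for c in (c1,c2)]
    X=cv2.triangulatePoints(P[0],P[1],np.atleast_2d(u1).T.astype(float),np.atleast_2d(u2).T.astype(float)); return (X[:3]/X[3]).T
def proj(c,X):
    p=(np.atleast_2d(X)@c["R"].T+c["t"])@c["K"].T; return p[:,:2]/p[:,2:]
E
python3 - <<'E'
import cv2,numpy as np
s=cv2.imread("pics/scene0.png"); d=cv2.imread("pics/side0.png")
def crop(i,x,y,w,h): return cv2.resize(i[y:y+h,x:x+w],(400,300),interpolation=cv2.INTER_CUBIC)
cv2.imwrite("pics/crops.png",np.vstack([np.hstack([crop(s,240,125,100,75),crop(s,415,270,107,80)]),np.hstack([crop(s,263,247,120,90),crop(d,216,208,107,80)])]))
cv2.imwrite("pics/crop2.png",np.hstack([crop(d,195,310,120,90),crop(d,370,200,80,60)]))
for n,im,boxes in (("scene",s,{"green":(240,155,300,195),"small":(285,128,320,158),"white":(195,205,255,250),"knob":(415,270,525,350)}),("side",d,{"green":(380,210,425,247),"knob":(200,310,285,405)})):
    hsv=cv2.cvtColor(im,cv2.COLOR_BGR2HSV)
    for k,(x0,y0,x1,y1) in boxes.items():
        sub=hsv[y0:y1,x0:x1]
        if k in("green","small"): m=cv2.inRange(sub,(45,50,15),(95,255,255))
        elif k=="white": m=cv2.inRange(sub,(0,0,150),(180,50,255))
        else:
            m=cv2.inRange(sub,(5,200,150),(16,255,255)); 
        ys,xs=np.nonzero(m); print(n,k,len(xs),xs.mean()+x0,ys.mean()+y0,xs.min()+x0,xs.max()+x0,ys.min()+y0,ys.max()+y0)
E
```

```text
scene green 687 271.5545851528384 174.06259097525472 252 292 160 189
scene small 233 301.78111587982835 144.6137339055794 291 315 133 154
scene white 581 225.1394148020654 230.18932874354562 203 245 213 246
scene knob 63 506.7936507936508 308.92063492063494 500 514 305 313
side green 373 399.2868632707775 229.98123324396784 384 419 216 243<stdin>:14: RuntimeWarning: Mean of empty slice.
  ret = ret.dtype.type(ret / rcount)
Traceback (most recent call last):
ValueError: zero-size array to reduction operation minimum which has no identity
```

View pics/crops.png

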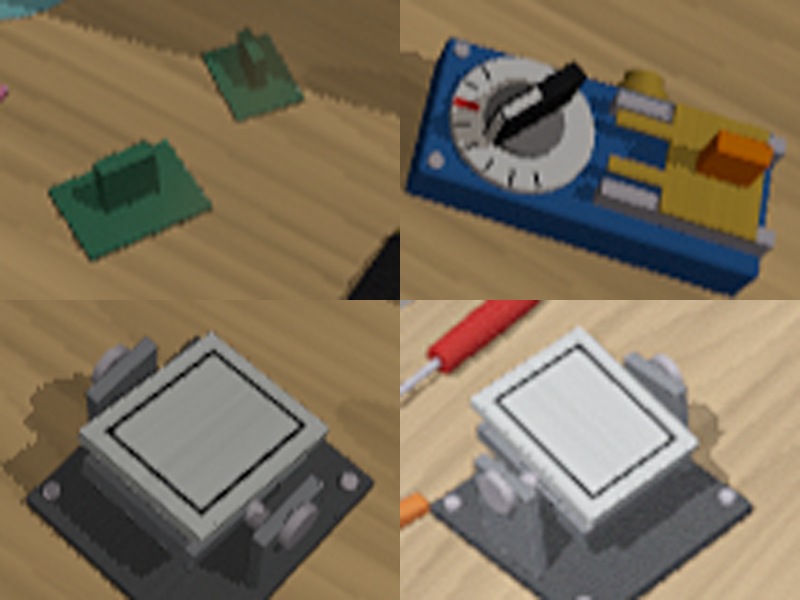

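View pics/crop2.png

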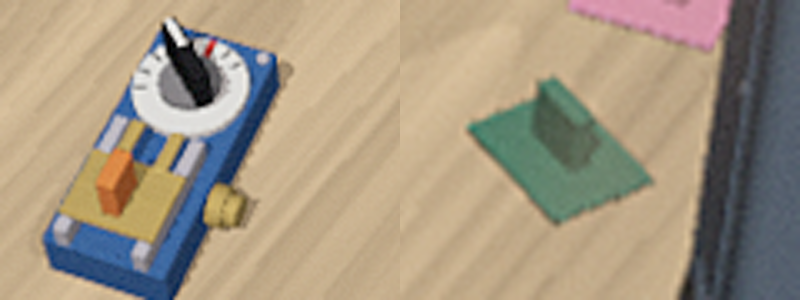

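The crops confirm the targets. The larger solid green plate is at (272,174), and the other is smaller and paler at (303,143). The knob pointer is between the dial's end and the red mark, the tab is at (505,310), and the outline corners show clearly in both views.

```bash
cat > m.py <<'E'
from h import *
C={n:bot.calibration(n) for n in("scene","side")}; I={n:cv2.imread(f"pics/{n}0.png") for n in C}
def quad(n,seed,lo):
    g=cv2.resize(cv2.cvtColor(I[n],cv2.COLOR_BGR2GRAY),None,fx=4,fy=4,interpolation=cv2.INTER_CUBIC)
    m=(g>lo).astype(np.uint8); f=np.zeros((g.shape[0]+2,g.shape[1]+2),np.uint8)
    cv2.floodFill(m,f,(seed[0]*4,seed[1]*4),2)
    c=max(cv2.findContours((m==2).astype(np.uint8),0,2)[0],key=cv2.contourArea)
    e=.02*cv2.arcLength(c,True); q=cv2.approxPolyDP(c,e,True)[:,0]
    # refine with line fits
    c=c[:,0].astype(float);L=[]
    for i in range(len(q)):
        a,b=q[i].astype(float),q[(i+1)%len(q)].astype(float);u=(b-a)/np.hypot(*(b-a));w=c-a
        k=(abs(w[:,0]*u[1]-w[:,1]*u[0])<4)&(w@u>.15*np.hypot(*(b-a)))&(w@u<.85*np.hypot(*(b-a)))
        v=cv2.fitLine(c[k].astype(np.float32),2,0,.01,.01)[:,0]; L.append(np.cross([v[2],v[3],1],[v[2]+v[0],v[3]+v[1],1]))
    P=[np.cross(L[i-1],L[i]) for i in range(len(L))]; P=np.array([p[:2]/p[2] for p in P])
    return (P+.5)/4-.5
a=quad("scene",(323,287),120); b=quad("side",(266,240),150)
def order(p,first):
    i=np.argmin(np.hypot(*(p-first).T)); p=np.roll(p,-i,0)
    s=np.cross(p[1]-p[0],p[2]-p[0]); return p if s>0 else np.roll(p[::-1],1,0)
a=order(a,(326,262)); b=order(b,(289,245.5)); print(a.round(1).tolist(),b.round(1).tolist())
X=tri(C["scene"],a,C["side"],b); print(X.round(4)); print("edges",np.linalg.norm(np.roll(X,-1,0)-X,axis=1).round(4))
c=X.mean(0); x=X[3]+X[2]-X[0]-X[1]; y=X[1]+X[2]-X[0]-X[3]; x/=np.linalg.norm(x); n=np.cross(x,y); n/=np.linalg.norm(n)
print("face",c.round(4),"n",n.round(3),"tilt",np.arccos(n[2]),"x",x.round(3),"yaw by n",np.arctan2(-n[1],-n[0]),"by x",np.arctan2(x[1],x[0]))
B=plane(C["scene"],[(428.9,280.7),(417.7,320),(511.3,338.2),(518,306.9)],.036); print("block",B.round(4).tolist(),np.linalg.norm(np.roll(B,-1,0)-B,axis=1).round(3))
print("bar scene",plane(C["scene"],[(462.4,288.2),(440.4,304.8)],.08).round(4).tolist(),"side",plane(C["side"],[(245.4,316),(256,337)],.08).round(4).tolist())
# dial
for n,bx in(("scene",(424,280,472,325)),("side",(230,315,275,352))):
    s=cv2.cvtColor(I[n],cv2.COLOR_BGR2HSV)[bx[1]:bx[3],bx[0]:bx[2]]; m=cv2.inRange(s,(0,0,120),(180,70,255))
    k=cv2.findContours(m,0,1)[0]; k=max(k,key=cv2.contourArea); h=cv2.convexHull(k); e=cv2.fitEllipse(h); print(n,"dial",e,plane(C[n],np.array(e[0])+bx[:2],.04).round(4))
for n,bx in(("scene",(490,295,520,325)),("side",(215,350,245,380))):
    s=cv2.cvtColor(I[n],cv2.COLOR_BGR2HSV)[bx[1]:bx[3],bx[0]:bx[2]]; m=cv2.inRange(s,(5,190,90),(14,255,255)); r=np.argwhere(m)[:,::-1]+bx[:2]
    h=cv2.minAreaRect(r.astype(np.float32)); print(n,"tab",len(r),cv2.boxPoints(h).round(1).tolist())
    globals()["t"+n]=r.mean(0)
print("tab",tri(C["scene"],tscene,C["side"],tside).round(4))
# plate
for n,bx in(("scene",(240,155,300,195)),("side",(380,210,425,247)),("white",(195,205,255,250))):
    w=n=="white"; n="scene" if w else n
    s=cv2.cvtColor(I[n],cv2.COLOR_BGR2HSV)[bx[1]:bx[3],bx[0]:bx[2]]; m=cv2.inRange(s,(0,0,150),(180,50,255)) if w else cv2.inRange(s,(45,50,15),(95,255,255))
    h=max(cv2.findContours(m,0,1)[0],key=cv2.contourArea)[:,0]+np.array(bx[:2])
    P=plane(C[n],h,.005)[:,:2].astype(np.float32); print(n,w,"plate",cv2.minAreaRect(P),cv2.boxPoints(cv2.minAreaRect(P)).round(4).tolist())
E
python3 m.py
```

```text
[[326.6, 263.4], [351.8, 284.0], [322.7, 308.8], [296.8, 286.0]] [[287.7, 244.3], [267.2, 259.1], [242.3, 234.5], [263.3, 220.5]]
[[ 0.5702 -0.0016  0.0779]
 [ 0.5806  0.0613  0.0778]
 [ 0.6598  0.0485  0.1019]
 [ 0.6489 -0.0144  0.1021]]
edges [0.0637 0.0837 0.0638 0.0833]
face [0.6149 0.0235 0.0899] n [-0.285  0.05   0.957] tilt 0.2932772551923704 x [ 0.945 -0.153  0.289] yaw by n -0.17552467209125347 by x -0.16049098785918997
block [[0.4717, 0.1753, 0.036], [0.5568, 0.194, 0.036], [0.4932, 0.3524, 0.036], [0.4274, 0.3408, 0.036]] [0.087 0.171 0.067 0.171]
bar scene [[0.4759, 0.2347, 0.08], [0.5282, 0.2152, 0.08]] side [[0.5179, 0.2143, 0.08], [0.4673, 0.243, 0.08]]
scene dial ((23.674299240112305, 22.569194793701172), (33.8000602722168, 39.57920837402344), 127.50818634033203) [[0.4957 0.2256 0.04  ]]
side dial ((21.961374282836914, 17.568605422973633), (34.844932556152344, 54.96757507324219), 40.90653610229492) [[0.5023 0.2182 0.04  ]]
scene tab 106 [[494.79998779296875, 315.8999938964844], [497.20001220703125, 305.3999938964844], [514.4000244140625, 309.29998779296875], [512.0, 3
[... 602 characters left out ...]
72) [[0.3587000072002411, -0.2669999897480011], [0.4357999861240387, -0.3066999912261963], [0.46299999952316284, -0.2538999915122986], [0.38589999079704285, -0.2142000049352646]]
scene True plate ((0.5899010896682739, -0.2533866763114929), (0.059814658015966415, 0.07824958115816116), 63.966552734375) [[0.5415999889373779, -0.2630999982357025], [0.6118999719619751, -0.29739999771118164], [0.6381999850273132, -0.24369999766349792], [0.5679000020027161, -0.2092999964952469]]m.py:20: DeprecationWarning: Arrays of 2-dimensional vectors are deprecated. Use arrays of 3-dimensional vectors instead. (deprecated in NumPy 2.0)
  s=np.cross(p[1]-p[0],p[2]-p[0]); return p if s>0 else np.roll(p[::-1],1,0)
```

Emit:
step_arm:
  deltas: [2.73,-2.46,0,0,0,0,1,2.73,-2.46,0,0,0,0,1,2.73,-2.46,0,0,0,0,1,2.73,-2.46,0,0,0,0,1,2.73,-2.46,0,0,0,0,1]

```text
time: 0.52
eef_pos: [0.2851, -0.2802, 0.231]
eef_rot: [-3.141, 0.0, 0.443]
wrist_force: [1.0, -0.8, 0.9]
opening: 0.085
grip_force: 0.0
```

Emit:
step_arm:
  deltas: [2.73,-2.46,0,0,0,0,1,2.73,-2.46,0,0,0,0,1,2.73,-2.46,0,0,0,0,1,2.73,-2.46,0,0,0,0,1,2.73,-2.46,0,0,0,0,1]

```text
time: 0.93
eef_pos: [0.3557, -0.1104, 0.2313]
eef_rot: [3.142, -0.0, 0.444]
wrist_force: [0.0, -0.9, -0.4]
opening: 0.0853
grip_force: 0.0
```

Emit:
step_arm:
  deltas: [2.73,-2.46,0,0,0,0,1,2.73,-2.46,0,0,0,0,1,2.73,-2.46,0,0,0,0,1,2.73,-2.46,0,0,0,0,1,2.73,-2.46,0,0,0,0,1]

```text
time: 1.35
eef_pos: [0.4262, 0.0595, 0.2312]
eef_rot: [3.142, 0.0, 0.444]
wrist_force: [1.6, -0.8, 0.2]
opening: 0.0854
grip_force: 0.0
```

Emit:
step_arm:
  deltas: [2.73,-2.46,0,0,0,0,1,2.73,-2.46,0,0,0,0,1,2.73,-2.46,0,0,0,0,1,2.73,-2.46,0,0,0,0,1,2.73,-2.46,0,0,0,0,1]

```text
time: 1.77
eef_pos: [0.4967, 0.2291, 0.231]
eef_rot: [3.142, 0.0, 0.444]
wrist_force: [0.4, -1.2, 0.6]
opening: 0.0857
grip_force: 0.0
```

Emit:
step_arm:
  deltas: [0,0,0,0,0,6.5,1,0,0,0,0,0,6.5,1,0,0,0,0,0,6.5,1,0,0,0,0,0,6.5,1,0,0,0,0,0,6.5,1]

```text
time: 2.18
eef_pos: [0.5289, 0.0872, 0.231]
eef_rot: [-3.023, 0.03, 0.095]
wrist_force: [1.6, -0.0, 1.0]
opening: 0.0851
grip_force: 0.0
```

Emit:
step_arm:
  deltas: [0,0,0,0,0,6.5,1,0,0,0,0,0,6.5,1,0,0,0,0,0,6.5,1,0,0,0,0,0,0,1,0,0,0,0,0,0,1]

```text
time: 2.6
eef_pos: [0.5249, -0.0006, 0.2312]
eef_rot: [-2.961, 0.078, -0.108]
wrist_force: [-0.1, -0.1, 0.3]
opening: 0.0851
grip_force: 0.0
```

Run:
```python
from h import *
o=bot.observe(); print(o["qpos"].round(3),o["eef_pos"].round(4),o["eef_rot"].round(3))
```

```text
[-0.109  0.333  0.109  1.424  0.18   3.141] [ 0.5249 -0.0006  0.2312] [-2.961  0.078 -0.108]
```

Emit:
step_arm:
  deltas: [0,0,0,0,0,0,1,0,0,0,0,0,0,1]

```text
time: 2.77
eef_pos: [0.525, 0.0019, 0.2316]
eef_rot: [-2.961, 0.077, -0.103]
wrist_force: [-0.0, 0.1, 0.3]
opening: 0.0856
grip_force: 0.0
```

Run:
```python
from h import *
o=bot.observe(); print(o["qpos"].round(3),o["eef_pos"].round(4),o["eef_rot"].round(3))
```

```text
[-0.104  0.332  0.109  1.424  0.18   3.141] [0.525  0.0019 0.2316] [-2.961  0.077 -0.103]
```

The last joint ran to its stop, so the tool yaw has to come round the other way. I'll write a small helper that gives the row twist to any target.

```bash
cat >> h.py <<'E'
from scipy.spatial.transform import Rotation as Rn
from scipy.linalg import logm,expm
def T(p,R):
    M=np.eye(4);M[:3,:3]=R;M[:3,3]=p;return M
def down(yaw): return Rn.from_euler("xyz",[np.pi,0,yaw]).as_matrix()
def cur():
    o=bot.observe(); return T(o["eef_pos"],Rn.from_euler("xyz",o["eef_rot"]).as_matrix())
def row(p,R,n=None,A=None):
    "equal rows (cm, deg) leading from A (now) to p,R"
    M=np.linalg.inv(cur() if A is None else A)@T(p,R); rv=Rn.from_matrix(M[:3,:3]).as_rotvec(degrees=True)
    n=n or int(np.ceil(max(np.linalg.norm(rv)/7,np.linalg.norm(M[:3,3])/.038,1)))
    G=expm(np.real(logm(M))/n); r=np.r_[G[:3,3]*100,Rn.from_matrix(G[:3,:3]).as_rotvec(degrees=True)]
    print(n,"rows",r.round(2).tolist(),"total",(M[:3,3]*100).round(2),rv.round(1))
E
python3 -c "
from h import *
row([.497,.2265,.2],down(2.68),23)"
```

```text
23 rows [1.23, -0.6, 0.22, -0.38, -0.58, -6.92] total [ -4.85 -21.06   7.44] [  -8.7  -13.3 -159.2]
```

Emit:
step_arm:
  deltas: [1.23,-0.6,0.22,-0.38,-0.58,-6.92,1,1.23,-0.6,0.22,-0.38,-0.58,-6.92,1,1.23,-0.6,0.22,-0.38,-0.58,-6.92,1,1.23,-0.6,0.22,-0.38,-0.58,-6.92,1,1.23,-0.6,0.22,-0.38,-0.58,-6.92,1]

```text
time: 3.18
eef_pos: [0.581, 0.0416, 0.2228]
eef_rot: [-2.966, 0.017, 0.507]
wrist_force: [-0.4, 0.6, -0.5]
opening: 0.0854
grip_force: 0.0
```

Emit:
step_arm:
  deltas: [1.23,-0.6,0.22,-0.38,-0.58,-6.92,1,1.23,-0.6,0.22,-0.38,-0.58,-6.92,1,1.23,-0.6,0.22,-0.38,-0.58,-6.92,1,1.23,-0.6,0.22,-0.38,-0.58,-6.92,1,1.23,-0.6,0.22,-0.38,-0.58,-6.92,1]

```text
time: 3.6
eef_pos: [0.6045, 0.1058, 0.2169]
eef_rot: [-3.004, -0.028, 1.111]
wrist_force: [0.1, 0.1, 0.4]
opening: 0.0851
grip_force: 0.0
```

Emit:
step_arm:
  deltas: [1.23,-0.6,0.22,-0.38,-0.58,-6.92,1,1.23,-0.6,0.22,-0.38,-0.58,-6.92,1,1.23,-0.6,0.22,-0.38,-0.58,-6.92,1,1.23,-0.6,0.22,-0.38,-0.58,-6.92,1,1.23,-0.6,0.22,-0.38,-0.58,-6.92,1]

```text
time: 4.02
eef_pos: [0.5876, 0.1721, 0.2118]
eef_rot: [-3.061, -0.044, 1.718]
wrist_force: [0.1, 0.0, -0.2]
opening: 0.0856
grip_force: 0.0
```

Emit:
step_arm:
  deltas: [1.23,-0.6,0.22,-0.38,-0.58,-6.92,1,1.23,-0.6,0.22,-0.38,-0.58,-6.92,1,1.23,-0.6,0.22,-0.38,-0.58,-6.92,1,1.23,-0.6,0.22,-0.38,-0.58,-6.92,1,1.23,-0.6,0.22,-0.38,-0.58,-6.92,1]

```text
time: 4.43
eef_pos: [0.5364, 0.2172, 0.2051]
eef_rot: [-3.117, -0.025, 2.324]
wrist_force: [0.6, 0.0, 0.3]
opening: 0.0859
grip_force: 0.0
```

Emit:
step_arm:
  deltas: [1.23,-0.6,0.22,-0.38,-0.58,-6.92,1,1.23,-0.6,0.22,-0.38,-0.58,-6.92,1,1.23,-0.6,0.22,-0.38,-0.58,-6.92,1,0,0,0,0,0,0,1]

```text
time: 4.77
eef_pos: [0.4951, 0.227, 0.1997]
eef_rot: [-3.141, 0.001, 2.689]
wrist_force: [-1.5, 0.3, 0.0]
opening: 0.0857
grip_force: 0.0
```

Run:
```python
from h import *
import pickle
c=bot.calibration("wrist"); im=bot.camera("wrist"); cv2.imwrite("pics/w1.png",im[:,:,::-1]); pickle.dump(c,open("w1.pkl","wb"))
o=bot.observe(); print(o["qpos"].round(3),o["eef_pos"].round(4),o["eef_rot"].round(3))
row([.497,.2265,.2],down(2.68))
```

```text
[ 4.290e-01  3.140e-01  2.000e-02  1.277e+00 -1.000e-03  8.890e-01] [0.4963 0.2267 0.2   ] [-3.141e+00  1.000e-03  2.681e+00]
1 rows [-0.07, 0.02, -0.0, -0.02, 0.04, 0.08] total [-0.07  0.02 -0.  ] [-0.   0.   0.1]
```

View pics/w1.png

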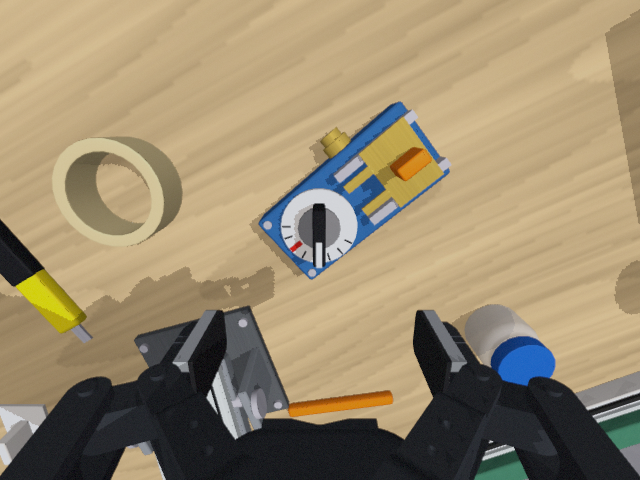

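The wrist picture shows the bar upright at column 319, rows 205–268, with its white end down. The dial centre is about (319,227), the red mark (296,246) and the tab top about (411,162).

Run:
```python
from h import *
import pickle
c=pickle.load(open("w1.pkl","rb")); im=cv2.imread("pics/w1.png"); hsv=cv2.cvtColor(im,cv2.COLOR_BGR2HSV)
def mask(bx,lo,hi):
    s=hsv[bx[1]:bx[3],bx[0]:bx[2]]; return np.argwhere(cv2.inRange(s,lo,hi))[:,::-1]+bx[:2]
print("cam",(-c["R"].T@c["t"]).round(3))
d=mask((270,180,370,270),(0,0,150),(180,60,255)); h=cv2.convexHull(d.astype(np.float32)); e=cv2.fitEllipse(h); print("dial px",e); dc=plane(c,e[0],.039)[0]; print(dc.round(4))
r=mask((280,225,310,265),(0,120,80),(6,255,255)); rm=plane(c,r.mean(0),.039)[0]; print("red",len(r),r.mean(0),rm.round(4),"ang",np.arctan2(*(rm-dc)[[1,0]]))
t=mask((385,140,440,185),(8,190,180),(16,255,255)); b=cv2.minAreaRect(t.astype(np.float32)); print(len(t),b); P=plane(c,cv2.boxPoints(b),.0865); print("tab top",P.mean(0).round(4),(P[1:]-P[:-1]).round(4).tolist(), "dist",np.linalg.norm((P.mean(0)-dc)[:2]),"yaw of y",np.arctan2(*(P.mean(0)-dc)[[1,0]]))
bl=mask((240,90,460,285),(100,120,40),(125,255,255)); 
Bx=cv2.minAreaRect(plane(c,cv2.convexHull(bl.astype(np.float32))[:,0],.036)[:,:2].astype(np.float32)); print("block",Bx)
k=mask((300,195,340,275),(0,0,0),(180,255,45)); print("blk",k.min(0),k.max(0)); bar=plane(c,[(319,205),(319,266)],.08); print(bar.round(4).tolist())
```

```text
cam [0.419 0.265 0.343]
dial px ((318.53515625, 224.87109375), (76.24592590332031, 104.33200073242188), 51.028533935546875)
[0.4968 0.2259 0.039 ]
red 54 [295.85185185 245.85185185] [0.5061 0.1968 0.039 ] ang -1.259599537614611
89 ((414.0732116699219, 164.84146118164062), (14.211813926696777, 33.7335319519043), 51.34019088745117)
tab top [0.474  0.3174 0.0865] [[-0.0058, 0.0233, 0.0], [0.0105, 0.0032, 0.0], [0.0061, -0.0235, 0.0]] dist 0.09424304967429335 yaw of y 1.815006068593593
block ((0.48628151416778564, 0.26403453946113586), (0.08076297491788864, 0.16753268241882324), 14.351016998291016)
blk [302 204] [324 265]
[[0.4715, 0.2388, 0.08], [0.5194, 0.2154, 0.08]]
```

Knob is at about 0.70 rad, block yaw 0.248 and axis (0.496,0.227). Next: descend, grip, and turn about +50° about the tool z.

Emit:
step_arm:
  deltas: [0,0,3.5,0,0,0,1,0,0,3.5,0,0,0,1,0,0,3.5,0,0,0,1,0,0,3.5,0,0,0,1,0,0,0,0,0,0,1]

```text
time: 5.23
eef_pos: [0.4946, 0.2243, 0.0538]
eef_rot: [-3.134, -0.005, 2.676]
wrist_force: [-1.9, -1.2, -1.7]
opening: 0.0854
grip_force: 0.0
```

Emit:
step_arm:
  deltas: [0,0,0,0,0,0,0,0,0,0,0,0,0,0,0,0,0,0,0,0,0,0,0,0,0,0,0,0,0,0,0,0,0,0,0]
  force: 30

```text
time: 5.65
eef_pos: [0.4987, 0.2257, 0.061]
eef_rot: [3.14, 0.002, 2.678]
wrist_force: [0.2, -0.0, -0.9]
opening: 0.0252
grip_force: 0.0
```

Emit:
step_arm:
  deltas: [0,0,0,0,0,0,0,0,0,0,0,0,0,0,0,0,0,0,0,0,0]

```text
time: 5.9
eef_pos: [0.498, 0.225, 0.0605]
eef_rot: [-3.141, 0.001, 2.678]
wrist_force: [-3.6, -5.2, 11.9]
opening: 0.0102
grip_force: 32.8
```

Emit:
step_arm:
  deltas: [0,0,0,0,0,6,0,0,0,0,0,0,6,0,0,0,0,0,0,6,0,0,0,0,0,0,6,0,0,0,0,0,0,6,0]

```text
time: 6.32
eef_pos: [0.4979, 0.2248, 0.0605]
eef_rot: [3.142, 0.002, 2.149]
wrist_force: [-4.7, -6.0, 13.1]
opening: 0.0106
grip_force: 33.0
```

Emit:
step_arm:
  deltas: [0,0,0,0,0,6,0,0,0,0,0,0,6,0,0,0,0,0,0,6,0,0,0,0,0,0,2,0,0,0,0,0,0,0,0]

```text
time: 6.73
eef_pos: [0.4978, 0.2247, 0.0605]
eef_rot: [3.141, 0.002, 1.802]
wrist_force: [-5.3, -6.5, 14.7]
opening: 0.01
grip_force: 33.1
```

Emit:
step_arm:
  deltas: [0,0,0,0,0,0,0,0,0,0,0,0,0,0]

```text
time: 6.9
eef_pos: [0.4978, 0.2247, 0.0605]
eef_rot: [3.141, 0.002, 1.805]
wrist_force: [-4.8, -6.0, 13.5]
opening: 0.0102
grip_force: 33.1
```

Emit:
step_arm:
  deltas: [0,0,0,0,0,0,1,0,0,0,0,0,0,1,0,0,0,0,0,0,1,0,0,0,0,0,0,1,0,0,-3,0,0,0,1]

```text
time: 7.32
eef_pos: [0.4951, 0.2241, 0.0855]
eef_rot: [-3.134, 0.002, 1.805]
wrist_force: [-0.3, 0.2, -0.9]
opening: 0.0702
grip_force: 0.0
```

Emit:
step_arm:
  deltas: [0,0,-3.5,0,0,0,1,0,0,-3,0,0,0,1,0,0,0,0,0,0,1,0,0,0,0,0,0,1]

```text
time: 7.65
eef_pos: [0.4988, 0.2259, 0.1562]
eef_rot: [3.138, 0.0, 1.805]
wrist_force: [0.1, -0.6, 0.7]
opening: 0.0853
grip_force: 0.0
```

Run:
```python
from h import *
c=bot.calibration("wrist"); im=bot.camera("wrist")[:,:,::-1]
print(cur()[:3,3].round(4))
k,t=np.array([.496,.227,.08]),np.array([.473,.318,.0865]); print(proj(c,[k,t]).round(0))
p=proj(c,k)[0].astype(int); x,y=max(p[0]-80,0),max(p[1]-120,0); cr=im[y:y+180,x:x+240]; cv2.imwrite("pics/w2.png",cv2.resize(cr,None,fx=3,fy=3)); print(x,y)
import pickle; pickle.dump(c,open("w2.pkl","wb")); cv2.imwrite("pics/w2f.png",im)
```

```text
[0.498  0.2255 0.1547]
[[315. 254.]
 [312. 110.]]
235 133
```

View pics/w2.png

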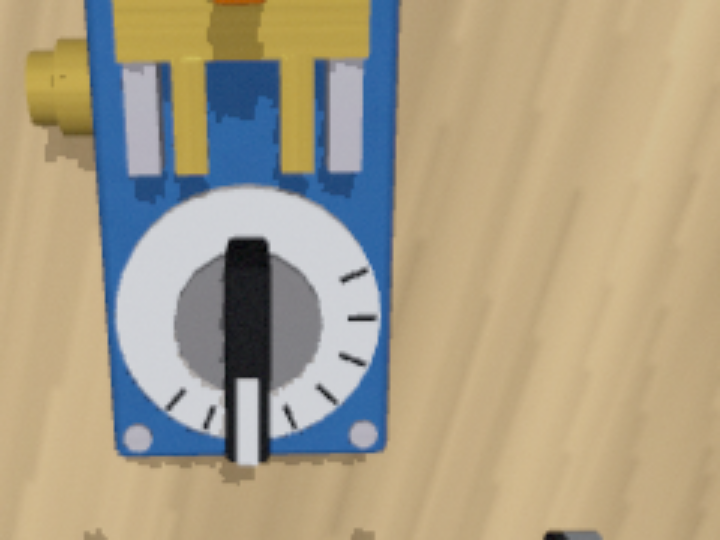

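The enlarged crop shows the bar at column 247, square to the block, with the pointer at the mark and the fork slot centred on it. Next I'll grip the tab.

Emit:
step_arm:
  deltas: [3.2,-0.1,0,0,0,0,1,3.2,-0.1,0,0,0,0,1,3.2,-0.1,0,0,0,-0.8,1,0,0,3,0,0,0,1,0,0,3,0,0,0,1]

```text
time: 8.12
eef_pos: [0.4722, 0.3199, 0.0934]
eef_rot: [3.14, 0.0, 1.822]
wrist_force: [0.6, -0.5, -0.9]
opening: 0.0857
grip_force: 0.0
```

Emit:
step_arm:
  deltas: [0,0,2,0,0,0,1,0,0,1.2,0,0,0,1,0,0,0,0,0,0,1,0,0,0,0,0,0,1]

```text
time: 8.45
eef_pos: [0.4717, 0.3174, 0.0614]
eef_rot: [-3.139, 0.002, 1.819]
wrist_force: [0.8, -0.0, -0.2]
opening: 0.0853
grip_force: 0.0
```

Run:
```python
from h import *
row([.473,.318,.0615],down(1.819))
```

```text
1 rows [0.03, 0.14, -0.01, -0.15, 0.09, 0.01] total [ 0.03  0.14 -0.01] [-0.1  0.1  0. ]
```

Emit:
step_arm:
  deltas: [0,0.1,0,0,0,0,0,0,0,0,0,0,0,0,0,0,0,0,0,0,0,0,0,0,0,0,0,0,0,0,0,0,0,0,0]
  force: 25

```text
time: 8.87
eef_pos: [0.4737, 0.3183, 0.063]
eef_rot: [3.141, 0.0, 1.819]
wrist_force: [-0.5, 0.1, 0.1]
opening: 0.0257
grip_force: 0.0
```

Emit:
step_arm:
  deltas: [0,0,0,0,0,0,0,0,0,0,0,0,0,0,0,0,0,0,0,0,0]

```text
time: 9.12
eef_pos: [0.4737, 0.3183, 0.0628]
eef_rot: [3.141, 0.001, 1.819]
wrist_force: [-1.8, 0.0, 4.7]
opening: 0.0117
grip_force: 30.1
```

Tab gripped at an opening of about 12 mm. Sliding it home.

Emit:
step_arm:
  deltas: [-0.9,0,0,0,0,0,0,-0.9,0,0,0,0,0,0,-0.9,0,0,0,0,0,0,-0.6,0,0,0,0,0,0,-0.3,0,0,0,0,0,0]

```text
time: 9.53
eef_pos: [0.4824, 0.2842, 0.0629]
eef_rot: [3.141, -0.003, 1.819]
wrist_force: [-8.4, 30.3, -0.1]
opening: 0.0113
grip_force: 29.6
```

Emit:
step_arm:
  deltas: [0,0,0,0,0,0,0,0,0,0,0,0,0,0,0,0,0,0,0,0,0]

```text
time: 9.78
eef_pos: [0.4824, 0.2843, 0.0628]
eef_rot: [3.141, -0.002, 1.82]
wrist_force: [-3.4, 11.8, 3.5]
opening: 0.0113
grip_force: 30.1
```

The tab moved 35 mm and met its stop, so the lock is home. Release, rise, check the view, and head for the plate.

Emit:
step_arm:
  deltas: [0,0,0,0,0,0,1,0,0,0,0,0,0,1,0,0,0,0,0,0,1,0,0,0,0,0,0,1,0,0,-3,0,0,0,1]

```text
time: 10.2
eef_pos: [0.4798, 0.2815, 0.0882]
eef_rot: [-3.134, 0.003, 1.819]
wrist_force: [-0.6, -1.3, -0.6]
opening: 0.0712
grip_force: 0.0
```

Emit:
step_arm:
  deltas: [0,0,-3.5,0,0,0,1,0,0,-3.5,0,0,0,1,0,0,-3.5,0,0,0,1,0,0,0,0,0,0,1]

```text
time: 10.53
eef_pos: [0.4845, 0.2844, 0.2041]
eef_rot: [3.134, -0.001, 1.819]
wrist_force: [2.5, 0.0, 1.6]
opening: 0.0851
grip_force: 0.0
```

Run:
```python
from h import *
import pickle
c=bot.calibration("wrist"); im=bot.camera("wrist")[:,:,::-1]; cv2.imwrite("pics/w3.png",im); pickle.dump(c,open("w3.pkl","wb"))
h=cv2.cvtColor(np.ascontiguousarray(im),cv2.COLOR_BGR2HSV); p=proj(c,[[.482,.284,.0865],[.496,.227,.08]]); print(p.round())
x,y=p[0].astype(int); x0,y0=x-40,max(y-50,0); t=np.argwhere(cv2.inRange(h[y0:y+50,x0:x+40],(8,190,180),(16,255,255)))[:,::-1]+[x0,y0]
P=plane(c,cv2.boxPoints(cv2.minAreaRect(t.astype(np.float32))),.0865).mean(0); print(len(t),P.round(4),np.linalg.norm((P-[.496,.227,0])[:2]))
row([.41,-.262,.2],down(2.67))
```

```text
[[315. 238.]
 [315. 297.]]
103 [0.4826 0.2846 0.0865] 0.059140011267175815
15 rows [-2.69, -2.66, -0.0, 0.02, 0.01, -3.25] total [-5.112e+01 -2.059e+01 -5.000e-02] [  0.3   0.1 -48.8]
```

Emit:
step_arm:
  deltas: [-2.69,-2.66,0,0,0,-3.25,1,-2.69,-2.66,0,0,0,-3.25,1,-2.69,-2.66,0,0,0,-3.25,1,-2.69,-2.66,0,0,0,-3.25,1,-2.69,-2.66,0,0,0,-3.25,1]

```text
time: 11.0
eef_pos: [0.4041, 0.1097, 0.1967]
eef_rot: [-3.14, 0.0, 2.106]
wrist_force: [1.2, -1.1, 0.9]
opening: 0.0853
grip_force: 0.0
```

Emit:
step_arm:
  deltas: [-2.69,-2.66,0,0,0,-3.25,1,-2.69,-2.66,0,0,0,-3.25,1,-2.69,-2.66,0,0,0,-3.25,1,-2.69,-2.66,0,0,0,-3.25,1,-2.69,-2.66,0,0,0,-3.25,1]

```text
time: 11.42
eef_pos: [0.3792, -0.0774, 0.1973]
eef_rot: [-3.141, 0.0, 2.389]
wrist_force: [1.9, -0.8, 0.8]
opening: 0.0853
grip_force: 0.0
```

Emit:
step_arm:
  deltas: [-2.69,-2.66,0,0,0,-3.25,1,-2.69,-2.66,0,0,0,-3.25,1,-2.69,-2.66,0,0,0,-3.25,1,-2.69,-2.66,0,0,0,-3.25,1,-2.69,-2.66,0,0,0,-3.25,1]

```text
time: 11.83
eef_pos: [0.4077, -0.2643, 0.1972]
eef_rot: [-3.141, -0.001, 2.672]
wrist_force: [1.0, 1.3, 0.7]
opening: 0.0854
grip_force: 0.0
```

Emit:
step_arm:
  deltas: [0,0,0,0,0,0,1,0,0,0,0,0,0,1]

```text
time: 12.0
eef_pos: [0.4081, -0.2635, 0.1965]
eef_rot: [-3.141, -0.002, 2.667]
wrist_force: [-0.6, 0.5, -0.6]
opening: 0.0853
grip_force: 0.0
```

Run:
```python
from h import *
import pickle
c=bot.calibration("wrist"); im=np.ascontiguousarray(bot.camera("wrist")[:,:,::-1]); cv2.imwrite("pics/w4f.png",im); pickle.dump(c,open("w4.pkl","wb"))
M=cur(); print(M[:3,3].round(4)); print(proj(c,[.41,-.262,.005]))
u,v=proj(c,[.41,-.262,.005])[0].astype(int)
h=cv2.cvtColor(im,cv2.COLOR_BGR2HSV); m=cv2.inRange(h,(45,50,15),(95,255,255)); cs=[k for k in cv2.findContours(m,0,1)[0] if cv2.contourArea(k)>300]
for k in cs: print(cv2.boundingRect(k),cv2.contourArea(k))
k=min(cs,key=lambda k:abs(cv2.pointPolygonTest(k,(float(u),float(v)),True)) if cv2.pointPolygonTest(k,(float(u),float(v)),True)<0 else 0)
r=cv2.minAreaRect(plane(c,k[:,0],.005)[:,:2].astype(np.float32)); print(r,cv2.boxPoints(r).round(4).tolist())
y0,x0=max(v-110,0),max(u-150,0); print(x0,y0); cv2.imwrite("pics/w4.png",cv2.resize(im[y0:y0+200,x0:x0+266],None,fx=3,fy=3))
```

```text
[ 0.408  -0.2623  0.1968]
[[320.93038424 216.24342658]]
(0, 339, 60, 91) 2493.0
(294, 175, 59, 75) 4188.0
(21, 119, 140, 137) 14365.0
(237, 68, 66, 59) 3230.0
((0.40822529792785645, -0.2587944567203522), (0.059735383838415146, 0.07842116057872772), 62.765594482421875) [[0.3596999943256378, -0.26739999651908875], [0.4293999969959259, -0.30329999327659607], [0.45680001378059387, -0.2502000033855438], [0.3869999945163727, -0.2143000066280365]]
170 106
```

View pics/w4.png

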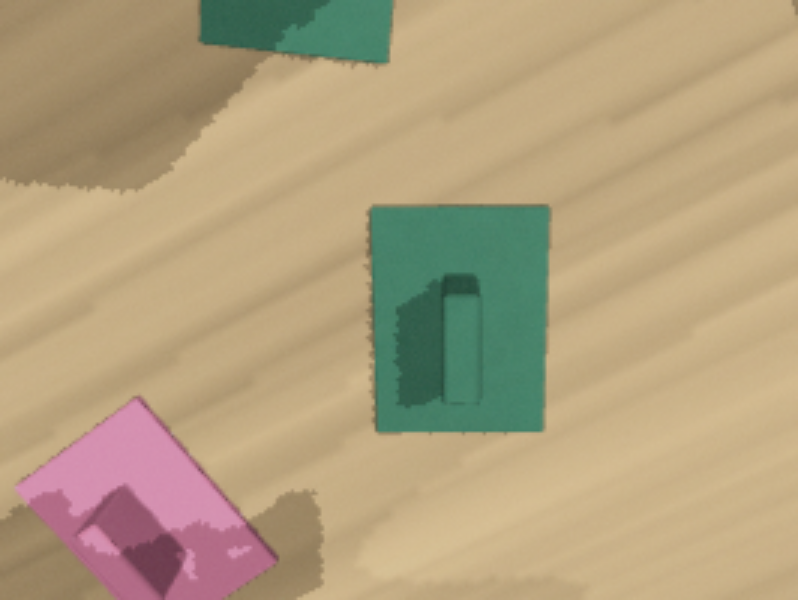

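The crop shows the larger green plate, about 60×78 mm, with its rib at about (324,222) in the full picture. Pink is at lower left and the smaller green at the top. Descending onto the rib.

Run:
```python
from h import *
row([.408,-.259,.011],down(2.666))
```

```text
5 rows [0.03, 0.06, 3.72, -0.0, -0.02, 0.03] total [ 0.12  0.3  18.58] [-0.  -0.1  0.1]
```

Emit:
step_arm:
  deltas: [0.1,0.3,3.5,0,0,0,1,0,0,3.5,0,0,0,1,0,0,3.5,0,0,0,1,0,0,3,0,0,0,1,0,0,2.2,0,0,0,1]

```text
time: 12.47
eef_pos: [0.4077, -0.2571, 0.0385]
eef_rot: [-3.141, -0.002, 2.671]
wrist_force: [0.0, 0.4, -0.3]
opening: 0.0855
grip_force: 0.0
```

Emit:
step_arm:
  deltas: [0,0,1.5,0,0,0,1,0,0,0.9,0,0,0,1,0,0,0.4,0,0,0,1,0,0,0,0,0,0,1]

```text
time: 12.8
eef_pos: [0.4089, -0.2585, 0.0127]
eef_rot: [-3.141, -0.0, 2.671]
wrist_force: [-0.4, 0.4, -0.1]
opening: 0.0857
grip_force: 0.0
```

Run:
```python
from h import *
row([.408,-.259,.011],down(2.666))
```

```text
1 rows [0.05, -0.09, 0.17, -0.03, -0.02, 0.27] total [ 0.05 -0.09  0.17] [-0.  -0.   0.3]
```

Emit:
step_arm:
  deltas: [0,0,0.1,0,0,0.2,0,0,0,0,0,0,0,0,0,0,0,0,0,0,0,0,0,0,0,0,0,0,0,0,0,0,0,0,0]
  force: 60

```text
time: 13.22
eef_pos: [0.4094, -0.2594, 0.0123]
eef_rot: [-3.141, 0.001, 2.666]
wrist_force: [0.4, -0.3, 0.2]
opening: 0.0255
grip_force: 0.0
```

Emit:
step_arm:
  deltas: [0,0,0,0,0,0,0,0,0,0,0,0,0,0,0,0,0,0,0,0,0]

```text
time: 13.47
eef_pos: [0.4094, -0.2594, 0.0123]
eef_rot: [-3.141, 0.001, 2.666]
wrist_force: [-0.6, 1.5, 6.7]
opening: 0.0112
grip_force: 59.3
```

Run:
```python
from h import *
M=cur(); print(M[:3,3].round(4)); 
n=np.array([-.285,.05,.957]); yaw=-.167
tilt=np.arccos(n[2]/np.linalg.norm(n))
# face frame: x uphill; tool x = -face x (yaw+pi), tool z = -n
F=Rn.from_euler("zy",[yaw,-tilt]).as_matrix() 
F=Rn.from_euler("ZY",[yaw,-tilt]).as_matrix(); print("F",F.round(3).tolist())
R=np.c_[-F[:,0],F[:,1],-F[:,2]]; print(np.linalg.det(R),Rn.from_matrix(R).as_euler("xyz").round(3))
c=np.array([.6149,.0235,.0899]); np.savez("goal.npz",R=R,c=c,n=F[:,2])
```

```text
[ 0.4094 -0.2594  0.0123]
F [[0.944, 0.166, -0.285], [-0.159, 0.986, 0.048], [0.289, -0.0, 0.957]]
1.0000000000000004 [3.142 0.294 2.975]
```

Gripped, with an opening of about 11–12 mm. Lift.

Emit:
step_arm:
  deltas: [0,0,-2,0,0,0,0,0,0,-3.5,0,0,0,0,0,0,-3.5,0,0,0,0,0,0,-3.5,0,0,0,0,0,0,-3.5,0,0,0,0]

```text
time: 13.88
eef_pos: [0.4087, -0.2589, 0.1737]
eef_rot: [-3.141, 0.0, 2.667]
wrist_force: [0.9, -0.5, -1.2]
opening: 0.0113
grip_force: 58.4
```

Emit:
step_arm:
  deltas: [0,0,-1,0,0,0,0,0,0,0,0,0,0,0,0,0,0,0,0,0,0]

```text
time: 14.13
eef_pos: [0.4092, -0.2592, 0.1816]
eef_rot: [-3.141, 0.001, 2.667]
wrist_force: [-0.3, -0.0, -1.9]
opening: 0.0111
grip_force: 58.4
```

Run:
```python
from h import *
g=np.load("goal.npz"); 
row(g["c"]+g["n"]*(.0123+.06),g["R"],14)
```

```text
14 rows [-0.56, 2.37, 0.26, -0.19, -1.19, -1.25] total [-3.37 33.91  2.23] [ -2.6 -16.6 -17.5]
```

Emit:
step_arm:
  deltas: [-0.56,2.37,0.26,-0.19,-1.19,-1.25,0,-0.56,2.37,0.26,-0.19,-1.19,-1.25,0,-0.56,2.37,0.26,-0.19,-1.19,-1.25,0,-0.56,2.37,0.26,-0.19,-1.19,-1.25,0,-0.56,2.37,0.26,-0.19,-1.19,-1.25,0]

```text
time: 14.55
eef_pos: [0.4842, -0.1621, 0.1685]
eef_rot: [3.131, 0.103, 2.776]
wrist_force: [-0.5, -0.6, 0.2]
opening: 0.011
grip_force: 58.4
```

Emit:
step_arm:
  deltas: [-0.56,2.37,0.26,-0.19,-1.19,-1.25,0,-0.56,2.37,0.26,-0.19,-1.19,-1.25,0,-0.56,2.37,0.26,-0.19,-1.19,-1.25,0,-0.56,2.37,0.26,-0.19,-1.19,-1.25,0,-0.56,2.37,0.26,-0.19,-1.19,-1.25,0]

```text
time: 14.97
eef_pos: [0.5494, -0.059, 0.1609]
eef_rot: [3.132, 0.208, 2.886]
wrist_force: [0.7, -0.5, -1.4]
opening: 0.0112
grip_force: 58.4
```

Emit:
step_arm:
  deltas: [-0.56,2.37,0.26,-0.19,-1.19,-1.25,0,-0.56,2.37,0.26,-0.19,-1.19,-1.25,0,-0.56,2.37,0.26,-0.19,-1.19,-1.25,0,-0.56,2.37,0.26,-0.19,-1.19,-1.25,0,0,0,0,0,0,0,0]

```text
time: 15.38
eef_pos: [0.5942, 0.0301, 0.1564]
eef_rot: [3.141, 0.292, 2.978]
wrist_force: [0.8, -0.4, -0.6]
opening: 0.0109
grip_force: 58.6
```

Emit:
step_arm:
  deltas: [0,0,0,0,0,0,0,0,0,0,0,0,0,0]

```text
time: 15.55
eef_pos: [0.5935, 0.0267, 0.1575]
eef_rot: [-3.141, 0.291, 2.974]
wrist_force: [0.1, 0.2, -0.8]
opening: 0.011
grip_force: 58.6
```

Run:
```python
from h import *
import pickle
g=np.load("goal.npz"); o=bot.observe(); print(o["wrist_force"].round(2),o["qpos"].round(2))
row(g["c"]+g["n"]*(.0123+.06),g["R"]); row(g["c"]+g["n"]*(.0123+.01),g["R"])
c=bot.calibration("wrist"); im=np.ascontiguousarray(bot.camera("wrist")[:,:,::-1]); cv2.imwrite("pics/w5.png",im); pickle.dump((c,cur()),open("w5.pkl","wb"))
```

```text
[ 0.1   0.2  -0.77] [ 0.08  0.18 -0.31  0.8  -0.07  0.24]
1 rows [-0.12, 0.04, -0.14, -0.01, -0.16, -0.01] total [-0.12  0.04 -0.14] [-0.  -0.2 -0. ]
2 rows [-0.06, 0.02, 2.43, -0.0, -0.08, -0.0] total [-0.13  0.04  4.86] [-0.  -0.2 -0. ]
```

View pics/w5.png

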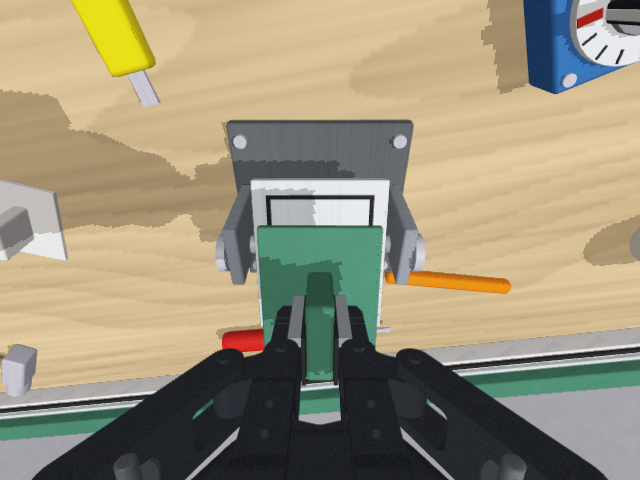

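The wrist picture shows the plate square in the fingers, its low edge at row 226, columns 258–383. The outline behind it has its low edge at row 197, columns 267–375, and the two are parallel and centred.

Run:
```python
from h import *
import pickle
c,M=pickle.load(open("w5.pkl","rb")); g=np.load("goal.npz")
o,d=ray(c,[(258,226),(383,226),(268.5,198),(373,198)])
R=M[:3,:3]; p=M[:3,3]
def hit(o,d,q,n): return o+d*(((q-o)@n)/(d@n))[:,None]
H=(hit(o,d[:2],p+R[:,2]*.0073,R[:,2])-p)@R; print("plate low corners in tool",H.round(4))
G=(hit(o,d[2:],g["c"],g["n"])-g["c"])@np.c_[R[:,0],R[:,1],R[:,2]]; print("outline low corners in tool axes about face centre",G.round(4))
```

```text
plate low corners in tool [[ 0.0417 -0.028   0.0073]
 [ 0.0416  0.0307  0.0073]]
outline low corners in tool axes about face centre [[ 0.043  -0.0331  0.0001]
 [ 0.043   0.035   0.0001]]
```

Emit:
step_arm:
  deltas: [-0.2,0,1.5,0,-0.2,0,0,0,0,1.5,0,0,0,0,0,0,1,0,0,0,0,0,0,0.6,0,0,0,0,0,0,0,0,0,0,0]

```text
time: 16.02
eef_pos: [0.6089, 0.0238, 0.1142]
eef_rot: [3.142, 0.295, 2.973]
wrist_force: [-1.0, 0.1, -0.1]
opening: 0.0113
grip_force: 58.6
```

Emit:
step_arm:
  deltas: [0,0,0,0,0,0,0,0,0,0,0,0,0,0]

```text
time: 16.18
eef_pos: [0.6098, 0.0243, 0.1164]
eef_rot: [3.141, 0.298, 2.974]
wrist_force: [1.1, 0.4, -0.3]
opening: 0.0112
grip_force: 58.6
```

Run:
```python
from h import *
g=np.load("goal.npz"); M=cur(); o=bot.observe(); print(o["wrist_force"].round(2),o["moment"].round(3)); print("gap mm",((M[:3,3]-g["c"])@g["n"]-.0123)*1e3); row(g["c"]+g["n"]*(.0123-.007),g["R"])
```

```text
[ 1.07  0.4  -0.26] [0.033 0.215 0.057]
gap mm 14.50347151601178
1 rows [0.28, 0.0, 2.15, 0.04, 0.23, -0.04] total [0.28 0.   2.15] [ 0.   0.2 -0. ]
```

Emit:
step_arm:
  deltas: [0.1,0,0.4,0,0.1,0,0,0,0,0.4,0,0,0,0,0,0,0.3,0,0,0,0,0,0,0.1,0,0,0,0,0,0,0,0,0,0,0]

```text
time: 16.6
eef_pos: [0.612, 0.024, 0.1035]
eef_rot: [3.141, 0.295, 2.974]
wrist_force: [-0.5, 0.0, -0.4]
opening: 0.0106
grip_force: 58.6
```

Emit:
step_arm:
  deltas: [0,0,0.1,0,0,0,0,0,0,0.1,0,0,0,0,0,0,0,0,0,0,0,0,0,0,0,0,0,0]

```text
time: 16.93
eef_pos: [0.6127, 0.0239, 0.102]
eef_rot: [3.141, 0.295, 2.974]
wrist_force: [-0.0, 0.4, 0.1]
opening: 0.0108
grip_force: 58.6
```

Emit:
step_arm:
  deltas: [0,0,0.1,0,0,0,0,0,0,0.1,0,0,0,0,0,0,0.1,0,0,0,0,0,0,0,0,0,0,0,0,0,0,0,0,0,0]

```text
time: 17.35
eef_pos: [0.6137, 0.0238, 0.0992]
eef_rot: [3.141, 0.296, 2.974]
wrist_force: [0.1, 0.3, 1.2]
opening: 0.0108
grip_force: 58.9
```

Run:
```python
from h import *
g=np.load("goal.npz")
for i in range(3):
    M=cur(); o=bot.observe(); print("push N",o["wrist_force"]@g["n"],o["moment"].round(3)); print("gap mm",((M[:3,3]-g["c"])@g["n"]-.0123)*1e3); bot.camera("side")
row(g["c"]+g["n"]*(.0123-.007),g["R"])
```

```text
push N 1.0990623967981044 [ 0.063  0.219 -0.002]
gap mm -3.0142969995649964
push N 1.3343496168579525 [0.031 0.253 0.014]
gap mm -2.994821509853522
push N 2.329254991993957 [0.054 0.222 0.015]
gap mm -2.9902265911557584
1 rows [0.16, -0.01, 0.4, 0.04, 0.11, -0.02] total [ 0.16 -0.01  0.4 ] [ 0.   0.1 -0. ]
```

Contact made at the expected height, with the force still low. Pressing 5 mm more.

Emit:
step_arm:
  deltas: [0.1,0,0.1,0,0,0,0,0,0,0.1,0,0,0,0,0,0,0.1,0,0,0,0,0,0,0.1,0,0,0,0,0,0,0.1,0,0,0,0]

```text
time: 17.92
eef_pos: [0.6143, 0.0237, 0.0942]
eef_rot: [3.141, 0.296, 2.974]
wrist_force: [-0.8, 0.4, 7.2]
opening: 0.0109
grip_force: 59.6
```

Emit:
step_arm:
  deltas: [0,0,0,0,0,0,0,0,0,0,0,0,0,0,0,0,0,0,0,0,0]

```text
time: 18.17
eef_pos: [0.6142, 0.0237, 0.0942]
eef_rot: [3.141, 0.296, 2.974]
wrist_force: [-1.2, -0.6, 6.2]
opening: 0.0112
grip_force: 59.6
```

Run:
```python
from h import *
import pickle
g=np.load("goal.npz"); F=[]
for n in ("side","wrist","scene","side"):
    M=cur(); o=bot.observe(); F.append(o["wrist_force"]@g["n"]); c=bot.calibration(n); im=bot.camera(n)[:,:,::-1]
    if n=="wrist": w=im[100:320,200:440]; pickle.dump((c,M),open("w6.pkl","wb"))
    if n=="side": s=im[195:285,215:315]
    if n=="scene": k=im[235:355,260:385]
print("push N",np.round(F,2),o["moment"].round(3),"depth mm",-((M[:3,3]-g["c"])@g["n"]-.0123)*1e3); row(g["c"]+g["n"]*(.0123-.007),g["R"])
f=lambda a:cv2.resize(a,(400,360),interpolation=cv2.INTER_CUBIC)
cv2.imwrite("pics/end.png",np.hstack([f(w),f(s)])); print(w.shape)
```

```text
push N [6.21 5.07 6.44 6.13] [ 0.075  0.278 -0.05 ] depth mm 7.959197715064443
1 rows [0.06, -0.01, -0.1, 0.04, 0.12, -0.02] total [ 0.06 -0.01 -0.1 ] [ 0.   0.1 -0. ]
(220, 240, 3)
```

View pics/end.png

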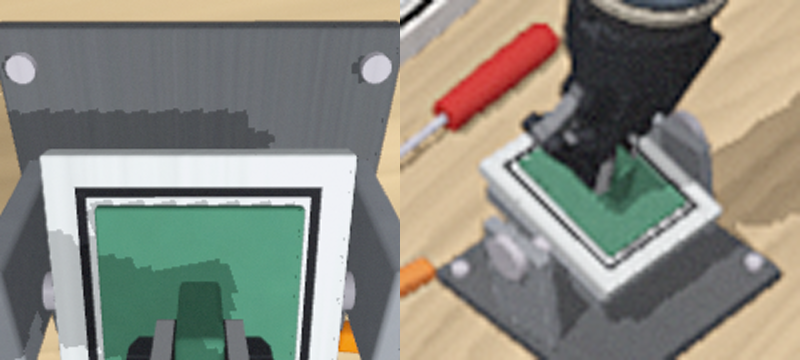

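The views show the plate flat inside the black outline with an even margin. The push is about 7 N, which puts the face near 7 mm in. Handing in.

```bash
python3 -c "
from plant import bot
print(bot.job_done())"
```

```text
the job is handed in; nothing more can be done
None
```

I handed the job in at about 18 s of the 58 s allowed: the knob is at the red mark, the lock is fully home, and the green plate is held flat inside the outline with the face about 7 mm in; no verdict came back.

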